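# Set the retaining collar of a wrapping-paper roll

### The arm

A 6-joint arm with a two-finger parallel gripper is mounted at the origin on the work surface. World frame = base frame: x ahead of the robot, y to its left, z up, the work surface at z = 0. Lengths are in m, angles in rad, forces in N, time in s.
With the tool pointing down it reaches from about 0.35 to 0.925 m from the base axis. Payload 6.4 kg.
Tool frame: the origin (TCP) lies at the very end of the fingers, on their centre line; the grasp point (between the pads) lies 19 mm behind it; z points along the fingers, y is the line along which they close (so a half turn about z gives the same grasp; the last joint's range is limited). The gripper opens to 94 mm and grips with 3 to 60 N. Pads are 16 mm wide; open, the fingers measure 119 mm over their backs; the gripper's body (75 mm by 177 mm) begins 78 mm behind the grasp point.
Start: joints at [0.989, 0.245, 1.558, -0, 1.339, -0.174], TCP at [0.258, 0.597, 0.205] pointing down, gripper open.
Joint ranges: [-3.13, 3.13], [-1.02, 2.26], [0.13, 2.54], [-0.95, 4.09], [0.21, 2.88], [-2.74, 2.74]. Speed limits (rad/s): [2.57, 2.57, 3.14, 3.14, 3.14, 3.14].

### API

Orientations are given as a 3x3 rotation matrix whose columns are the frame's x, y, z axes.
In Python, from station import manip gives the robot as it stands.
- The arm moves only by the shell command python3 -m crank 'ROWS' [FORCE]. ROWS is JSON, a list of rows, each an object with "delta_pos": the shift along the tool's x, y, z each as a share of 100 mm, from -1 to 1, a list of three; "twist": the turn, a rotation vector about the tool's x, y, z each as a share of pi rad, from -1 to 1, a list of three; "grip": the opening, from -1 (shut) to 1 (fully open), so that 0 is half open. In form: [{"delta_pos": [tx, ty, tz], "twist": [rx, ry, rz], "grip": grip}, ...]. A call has 1 to 20 rows; each row is the pose to reach, as a shift and turn from the pose commanded when the call began, along the tool's axes at that moment, turning the shorter way round; what a row does not reach only later rows make up. A row lasts 1/12 s, in which the tool goes at most 41.7 mm and 7.16 degrees, less where a joint would pass 70% of its speed; a pose out of reach is approached as far as the arm can. A call with a number of a shift or a turn outside -1 to 1 is refused whole. A call with a gripper value outside its range is refused whole. The fingers move at their own pace and stop on an object; FORCE is the grip in N (left out, the last holds). Time passes only in rows, so rows that repeat a pose let the fingers close. It gives the time, the measured TCP pose, the force, the opening and the grip force at its end, in the units of the state.
- manip.state(): the state, without advancing time (a new reading comes with each control period).
- manip.grab_frame(name): name is "side" or "top"; returns (picture, depth): 400x640x3 uint8, red, green, blue; 400x640 float32, m along the optical axis (not along the pixel's ray), 0 where there is no reading.
- manip.camera_info(name): a dict with "camera_matrix" (3x3 intrinsics, pixels), "distortion" ([k1, k2, p1, p2, k3] as OpenCV has them; the pictures are not rectified), "T" (4x4, takes a point from camera to world coordinates). Camera axes: x right, y down, z forward; pixel columns grow to the right and rows downward; lengths in m; the calibration is good to about 2 mm. A picture is of the moment at which its call begins. camera_info takes no time and is no camera call.
- manip.job_done(): hands the job in; it is judged then, once.
The state is a dict: "clock": time; "qpos": joint angles; "joint_velocities": joint speeds; "effort": joint torques, N m; "tcp_pos": TCP position; "eef_rot": TCP orientation; "force": force on the tool from outside, world axes, zero at the start; "torque": the same for the moment, N m; "width": opening from 0.0 (shut) to 1.0 (fully open); "grasp_force": force on a finger pad.
Only numpy, scipy, OpenCV 4.12 (cv2) and the standard library are available. Lean on these libraries where they do the work, as an engineer would, in place of code of your own. Each camera call takes 0.05 s, during which the arm holds its last target. There are 200 camera calls.

### The job

Secure the new roll in the counter-top paper dispenser: slide the loose collar, the one whose orange wing knob stands up, along the rod until it holds the roll tight against the other collar, then back it off by about 5 mm so that the roll can turn. Lock it there: press the knob down so that its thread catches and turn it clockwise, re-gripping as needed, until it is fully home. Leave the other collar and everything round the dispenser where it stands.

Things in the scene. Friction and masses are not known exactly. Their poses are not given: they have to be found in the camera images.
- dispenser: Grey paper-roll dispenser fixed to the counter, 430 mm long (y), 165 mm deep, 100 mm high. Origin on the counter under the middle of its 25 mm rod, which runs along y, axis 80 mm up, between side plates at y = +-215 mm. From -y (robot's right) to +y the rod carries the loose collar, the roll and the locked collar. A 50 mm high tear-off bar runs along the -x side.
- collar_face (a point): Loose collar: centre, on the rod's axis, of the face that meets the roll; axes parallel to the dispenser's. Black disc of 68 mm diameter, then a 45 mm sleeve reaching 60 mm back from the face, with an upright 48 mm boss, top 132 mm above the counter, that carries the knob; the knob's vertical axis lies 36 mm behind the face (-y).
- collar (a joint): Travel of the loose collar along the rod, m; grows towards the roll (+y of the dispenser), range 0 to 0.15. Until its knob is screwed home it slides with about 2 N of friction; it can be moved by gripping its knob.
- far_face (a point): Locked collar (same shape, mirrored): centre, on the rod's axis, of the face that meets the roll; axes parallel to the dispenser's. It stays where it is clamped, somewhere in a 30 mm range; its knob is already home and shows how that looks. The roll's play is the distance from here to collar_face minus the roll's length, 180 mm.
- roll_mid (a point): Middle of the brown paper roll on the rod: 90 mm diameter, 180 mm long, 0.6 kg, white band, rigid, top 125 mm above the counter. It slides along the rod with under 1 N and turns on it.
- knob_grip (a point): Middle of the loose collar's orange wing bar, on the knob's vertical axis, turning with it: 64 mm long (the point's y), 18 mm thick (its x: the flats to grip from above), 26 mm high, its middle 168 mm above the counter while up, 160 mm when home. Below it a hub as wide as the bar, 12 mm high, and a stem with a red ring that shows only while the knob is up.
- knob_push (a joint): How far the captive knob is down, m: 0 held up by its spring, about 0.0076 screwed home. Pressing takes 4 N at first and 7 N at 6.4 mm, where the screw's tip meets the rod. Let go without turning, it springs up again.
- knob_turn (a joint): Turn of the knob, rad, clockwise from above: starts at 0 to 0.2, bar nearly along the rod; end stop, fully home, 2.1. Unpressed it stops at 0.28, the thread not caught. Pressed down 5.5 mm or more it catches; turning then draws it down, and it stays where left, so it can be re-gripped. From about 1.5 it tightens (up to 0.2 N m) and clamps the collar.
- cup_stack: Bystander: stack of white takeaway paper cups standing upside up, 86 mm wide, about 140 mm tall, just beyond the dispenser. Origin: centre of its underside.
- sugar_jar: Bystander: amber sugar jar with a steel cap, 72 mm wide, 120 mm tall, just beyond the dispenser. Origin: centre of its underside.
- card_terminal: Bystander: grey card payment terminal lying on the counter between the robot and the dispenser, 75 x 150 x 33 mm. Origin: centre of its underside.
- milk_jug: Bystander: steel milk jug with a handle, 80 mm wide, 100 mm tall, to the robot's right. Origin: centre of its underside.
- drink_can: Bystander: drink can with a blue band, 66 mm wide, 116 mm tall, to the robot's right. Origin: centre of its underside.
- espresso_cup: Bystander: white espresso cup, 64 mm wide, 60 mm tall, to the robot's right, near the robot. Origin: centre of its underside.
- spare_roll: Bystander: spare roll of brown wrapping paper standing on end, 90 mm wide, 180 mm tall, to the robot's left. Origin: centre of its underside.

How it is judged:
On the way, in this order (a step that is already met when the one before it is completed fails the run):
1. the loose collar holds the roll tight against the other collar (play under 1 mm) (y of collar_face in the frame of far_face above -0.181 m), for 0.1 s.
2. the collar is backed off: the roll has 2 to 9 mm of play (y of collar_face in the frame of far_face between -0.189 and -0.182 m), for 0.2 s.
At the end, for the whole second after the job is handed in: The loose collar is at rest with 2 to 9 mm of play between the roll and the collars, and its knob is screwed home: turned beyond 1.8 rad and down by more than 6.5 mm (all of step 2 and value of joint knob_turn above 1.8 rad and value of joint knob_push above 0.0065 m and velocity of joint collar between -0.005 and 0.005 m/s); the robot touches nothing.
It fails at once if the other collar is shifted by more than 5 mm (distance of far_face from where it was at the start of the episode above 0.005 m).
It fails at once if a bystander is shifted by more than 30 mm (distance of any of cup_stack, sugar_jar, card_terminal, milk_jug, drink_can, espresso_cup, spare_roll from where it was at the start of the episode above 0.03 m).
It also fails if it takes over 64 s, if anything falls off the work surface, if the arm or the gripper's body presses on something with over 40 N, if the wrist force passes 120 N, or if a joint passes its speed limit or range.

## Working session

There is one attempt and no reset: what is moved stays moved. The work goes in short steps, Python scripts to look and compute and a shell command to move; the robot and the scene stay as the last step left them, time stands still between calls to the robot, and variables do not carry over. Pictures are saved under pics/ and viewed, at most 10 in all, crops included, and the job is handed in when it is done.

```bash
ls; mkdir -p pics; cat > h.py <<'E'
import numpy as np, cv2
from station import manip
def grab(n,f):
    p,d=manip.grab_frame(n); cv2.imwrite(f'pics/{f}.png',p[:,:,::-1]); np.save(f'pics/{f}.npy',d); return p,d
def w(n,u,v,z):
    c=manip.camera_info(n); K=np.array(c['camera_matrix']);D=np.array(c['distortion'])
    q=cv2.undistortPoints(np.array([[[u,v]]],float),K,D)[0,0]
    return (np.array(c['T'])@[q[0]*z,q[1]*z,z,1])[:3]
def wz(n,u,v,h):  # intersect with plane z=h
    a=w(n,u,v,.1);b=w(n,u,v,1.); return a+(b-a)*(h-a[2])/(b[2]-a[2])
E
python3 - <<'E'
from h import *
for n in('side','top'): grab(n,n+'0'); print(np.round(manip.camera_info(n)['T'],3).tolist())
s=manip.state(); print(s['clock'],s['eef_rot'],s['width'])
E
```

```text
pics
[[0.853, -0.396, 0.341, 0.1], [-0.522, -0.629, 0.576, -0.682], [-0.014, -0.67, -0.743, 1.061], [0.0, 0.0, 0.0, 1.0]]
[[-0.02, -0.978, 0.209, 0.206], [-1.0, 0.02, -0.003, 0.05], [-0.001, -0.209, -0.978, 1.67], [0.0, 0.0, 0.0, 1.0]]
0.1 [[-9.18003854e-01  3.96570422e-01 -9.08288382e-04]
 [ 3.96571360e-01  9.18002856e-01 -1.38347162e-03]
 [ 2.85167403e-04 -1.63023344e-03 -9.99998631e-01]] 1.000527123779078
```

View pics/top0.png

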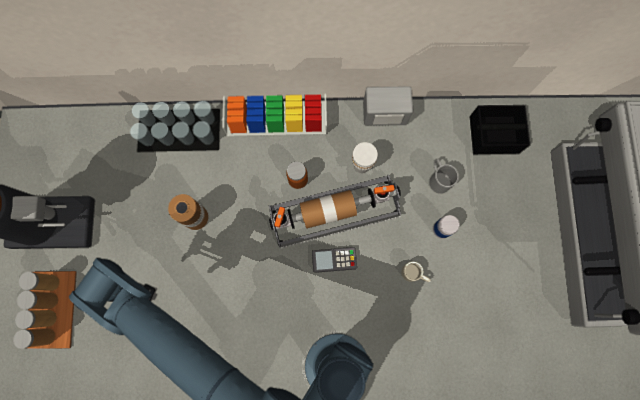

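View pics/side0.png

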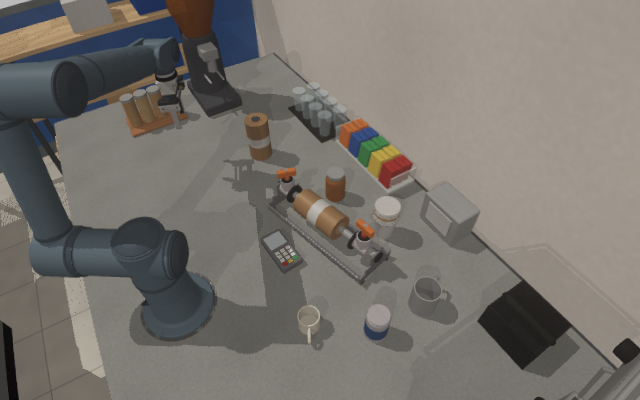

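The top view shows the loose knob at about (384,189), the locked one at (280,217) and the roll's band at (328,208). The side view has the loose knob at (365,230) and the locked one at (287,174). I'll enlarge both.

```bash
python3 - <<'E'
from h import *
t=cv2.imread('pics/top0.png')[165:255,260:410]; s=cv2.imread('pics/side0.png')[155:285,260:400]
a=cv2.resize(t,None,fx=5,fy=5,interpolation=2)[:, :750]
cv2.imwrite('pics/tc.png',a); 
cv2.imwrite('pics/sc.png',cv2.resize(s,None,fx=4.5,fy=4.5,interpolation=2))
for n in('top','side'):
    p=cv2.cvtColor(cv2.imread(f'pics/{n}0.png'),cv2.COLOR_BGR2HSV); d=np.load(f'pics/{n}0.npy')
    m=((p[...,0]<14)&(p[...,1]>190)&(p[...,2]>150)).astype(np.uint8)
    k,l,st,c=cv2.connectedComponentsWithStats(m)
    for i in range(1,k):
        if st[i,4]>25 and 250<c[i][0]<410 and 160<c[i][1]<260:
            v,u=np.nonzero(l==i); P=np.array([w(n,*q) for q in zip(u,v,d[v,u])])
            print(n,c[i].round(1),st[i],np.median(P,0).round(4),P[:,2].max().round(4))
            T=P[P[:,2]>np.percentile(P[:,2],90)-.008]; r=cv2.minAreaRect((T[:,:2]*1000).astype(np.float32)); print(len(T),T.mean(0).round(4),r)
E
```

```text
top [383.9 189. ] [375 185  19   9  90] [ 0.5581 -0.1546  0.1793] 0.187
72 [ 0.5594 -0.1567  0.1804] ((558.9811401367188, -157.57269287109375), (17.16642189025879, 59.07605743408203), 8.0861177444458)
top [280.7 210.7] [278 207   6   9  37] [0.4954 0.1713 0.1718] 0.176
31 [0.4958 0.1724 0.1723] ((495.64593505859375, 172.60813903808594), (15.844630241394043, 24.931121826171875), 76.1351089477539)
top [277.7 221.7] [275 217   7  10  43] [0.4598 0.1814 0.1715] 0.1773
39 [0.4613 0.1813 0.1722] ((462.65899658203125, 180.93043518066406), (16.456350326538086, 28.029720306396484), 77.84608459472656)
```

View pics/tc.png

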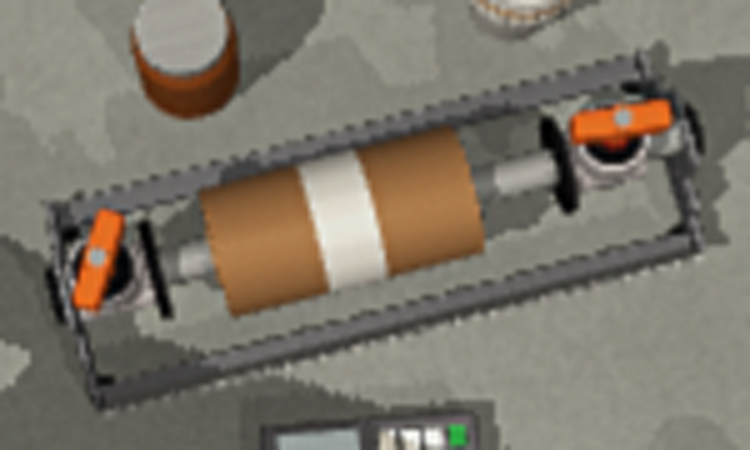

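View pics/sc.png

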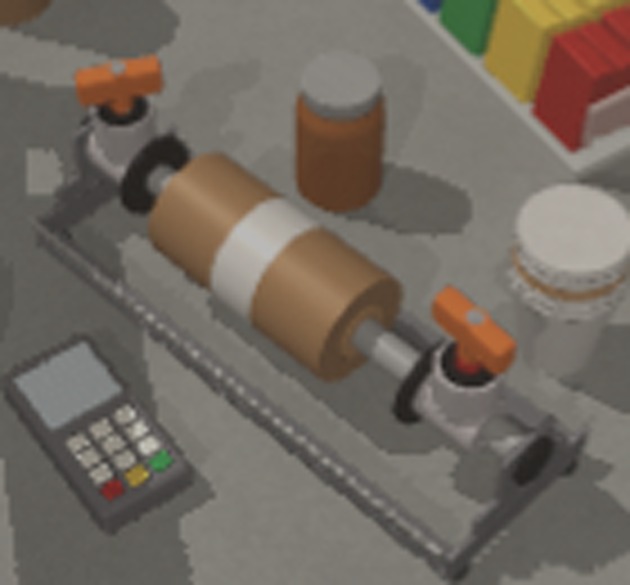

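The loose knob is at the dispenser's right end with its red ring showing, and its centre cap sits near top pixel (384.6,188.6). The locked knob's cap is near (279.4,216.4), with its bar turned across the rod.

```bash
cat >> h.py <<'E'
def go(p,psi=None):
    """delta_pos shares (tool axes, before turn) and twist share to reach TCP p with tool-y yaw psi (deg)"""
    s=manip.state(); R=np.array(s['eef_rot']); d=R.T@(np.array(p)-s['tcp_pos'])*10
    y=np.degrees(np.arctan2(R[1,1],R[0,1])); print('t',s['clock'],'tcp',np.round(s['tcp_pos'],4),'psi',y.round(2),'q',np.round(s['qpos'],2),'F',np.round(s['force'],1),'w',round(s['width'],3),'gf',s['grasp_force'])
    print('delta',d.round(3),'twist z',None if psi is None else round((y-psi)/180,4))
E
python3 - <<'E'
from h import *
a=wz('top',279.4,216.4,.174); b=wz('top',384.6,188.6,.182); print(a,b)
v=(a-b)[:2]; print('dist',np.hypot(*v),'yaw',np.degrees(np.arctan2(-v[0],v[1])))
n='top';p=cv2.cvtColor(cv2.imread('pics/top0.png'),cv2.COLOR_BGR2HSV)
for x0,x1,y0,y1,h in((370,400,180,196,.181),(272,288,203,230,.173)):
    m=((p[...,0]<14)&(p[...,1]>170)&(p[...,2]>150)); vv,uu=np.nonzero(m[y0:y1,x0:x1]); P=np.array([wz(n,u+x0,v+y0,h)[:2] for u,v in zip(uu,vv)])
    c=P.mean(0); e,V=np.linalg.eigh(np.cov(P.T)); d=V[:,1]; print('bar',c,'dir yaw',np.degrees(np.arctan2(-d[0]*np.sign(d[1]),abs(d[1]))), np.sqrt(12*e))
# side
c=(260+473/4.5,155+317/4.5); print('side loose',wz('side',*c,.181)); print('side locked',wz('side',260+119/4.5,155+68/4.5,.173))
go([.559,-.157,.29],5)
E
```

```text
[0.47724509 0.17610406 0.174     ] [ 0.55879432 -0.15925691  0.182     ]
dist 0.34513368267524075 yaw 13.667264057868652
bar [ 0.55794193 -0.1570234 ] dir yaw 8.076104121279215 [0.02027326 0.06514778]
bar [0.47687464 0.17733956] dir yaw 74.253155483242 [0.01713358 0.06681189]
side loose [ 0.55933433 -0.16181168  0.181     ]
side locked [0.47919393 0.17113782 0.173     ]
t 0.1 tcp [0.2575 0.5963 0.2045] psi 66.64 q [ 0.99  0.25  1.56 -0.    1.34 -0.17] F [-1.   0.1  0. ] w 1.001 gf 0.0
delta [-5.755 -5.721 -0.847] twist z 0.3424
```

```bash
python3 -m crank '[{"delta_pos":[0,0,-0.85],"twist":[0,0,0],"grip":0},{"delta_pos":[-0.5,-0.5,-0.85],"twist":[0,0,0],"grip":0},{"delta_pos":[-0.95,-0.95,-0.85],"twist":[0,0,0],"grip":0},{"delta_pos":[-0.95,-0.95,-0.85],"twist":[0,0,0],"grip":0},{"delta_pos":[-0.95,-0.95,-0.85],"twist":[0,0,0],"grip":0},{"delta_pos":[-0.95,-0.95,-0.85],"twist":[0,0,0],"grip":0}]' 40
for i in 1 2 3 4; do :; done
python3 -m crank '[{"delta_pos":[-0.95,-0.95,0],"twist":[0,0,0],"grip":0},{"delta_pos":[-0.95,-0.95,0],"twist":[0,0,0],"grip":0},{"delta_pos":[-0.95,-0.95,0],"twist":[0,0,0],"grip":0},{"delta_pos":[-0.95,-0.95,0],"twist":[0,0,0],"grip":0},{"delta_pos":[-0.95,-0.95,0],"twist":[0,0,0],"grip":0}]'
python3 -m crank '[{"delta_pos":[-0.95,-0.95,0],"twist":[0,0,0],"grip":0},{"delta_pos":[-0.95,-0.95,0],"twist":[0,0,0],"grip":0},{"delta_pos":[-0.95,-0.95,0],"twist":[0,0,0],"grip":0},{"delta_pos":[-0.95,-0.95,0],"twist":[0,0,0],"grip":0},{"delta_pos":[-0.95,-0.95,0],"twist":[0,0,0],"grip":0}]'
python3 -m crank '[{"delta_pos":[-0.95,-0.95,0],"twist":[0,0,0],"grip":0},{"delta_pos":[-0.95,-0.95,0],"twist":[0,0,0],"grip":0},{"delta_pos":[-0.95,-0.95,0],"twist":[0,0,0],"grip":0},{"delta_pos":[-0.95,-0.95,0],"twist":[0,0,0],"grip":0},{"delta_pos":[-0.95,-0.95,0],"twist":[0,0,0],"grip":0}]'
python3 -c "
from h import *
go([.5585,-.159,.25],8)"
```

```text
clock: 0.6
tcp_pos: [0.3088, 0.4697, 0.2917]
eef_rot: [[-0.917, 0.4, 0.002], [0.4, 0.917, 0.001], [-0.001, 0.002, -1.0]]
force: [1.1, 0.2, -0.5]
width: 0.612
grasp_force: 0.0
clock: 1.02
tcp_pos: [0.3574, 0.3458, 0.29]
eef_rot: [[-0.917, 0.4, -0.001], [0.4, 0.917, -0.0], [0.0, -0.0, -1.0]]
force: [-0.2, 0.8, -0.3]
width: 0.501
grasp_force: 0.0
clock: 1.43
tcp_pos: [0.407, 0.2217, 0.2902]
eef_rot: [[-0.917, 0.399, -0.001], [0.399, 0.917, 0.0], [0.001, 0.0, -1.0]]
force: [-0.9, 0.7, -0.3]
width: 0.502
grasp_force: 0.0
clock: 1.85
tcp_pos: [0.4565, 0.0974, 0.2901]
eef_rot: [[-0.917, 0.398, -0.001], [0.398, 0.917, 0.001], [0.001, 0.0, -1.0]]
force: [0.6, 0.2, 0.3]
width: 0.498
grasp_force: 0.0
t 1.85 tcp [0.4565 0.0974 0.2901] psi 66.54 q [-0.03 -0.26  1.91  0.    1.5  -1.2 ] F [0.6 0.2 0.3] w 0.498 gf 0.0
delta [-1.956 -1.946  0.398] twist z 0.3252
```

```bash
python3 -m crank '[{"delta_pos":[-0.98,-0.97,0],"twist":[0,0,0],"grip":0},{"delta_pos":[-0.98,-0.97,0],"twist":[0,0,0],"grip":0},{"delta_pos":[-0.98,-0.97,0],"twist":[0,0,0],"grip":0},{"delta_pos":[-0.98,-0.97,0],"twist":[0,0,0],"grip":0},{"delta_pos":[-0.98,-0.97,0],"twist":[0,0,0],"grip":0}]'
python3 -m crank '[{"delta_pos":[-0.976,-0.976,0.4],"twist":[0,0,0.325],"grip":0},{"delta_pos":[-0.976,-0.976,0.4],"twist":[0,0,0.325],"grip":0},{"delta_pos":[-0.976,-0.976,0.4],"twist":[0,0,0.325],"grip":0},{"delta_pos":[-0.976,-0.976,0.4],"twist":[0,0,0.325],"grip":0},{"delta_pos":[-0.976,-0.976,0.4],"twist":[0,0,0.325],"grip":0},{"delta_pos":[-0.976,-0.976,0.4],"twist":[0,0,0.325],"grip":0},{"delta_pos":[-0.976,-0.976,0.4],"twist":[0,0,0.325],"grip":0},{"delta_pos":[-0.976,-0.976,0.4],"twist":[0,0,0.325],"grip":0},{"delta_pos":[-0.976,-0.976,0.4],"twist":[0,0,0.325],"grip":0},{"delta_pos":[-0.976,-0.976,0.4],"twist":[0,0,0.325],"grip":0},{"delta_pos":[-0.976,-0.976,0.4],"twist":[0,0,0.325],"grip":0}]' >/dev/null
python3 - <<'E'
from h import *
go([.5585,-.159,.149],8)
grab('side','s1')
cv2.imwrite('pics/s1c.png',cv2.resize(cv2.imread('pics/s1.png')[130:270,280:440],None,fx=4,fy=4,interpolation=2))
E
```

```text
clock: 2.27
tcp_pos: [0.5082, -0.0303, 0.2899]
eef_rot: [[-0.918, 0.397, -0.001], [0.397, 0.918, 0.001], [0.001, 0.0, -1.0]]
force: [-0.7, -0.2, 0.1]
width: 0.496
grasp_force: 0.0
t 3.1833 tcp [ 0.5586 -0.1571  0.2505] psi 8.4 q [-0.47  0.05  1.69  0.    1.4  -0.62] F [0.1 0.3 0.1] w 0.501 gf 0.0
delta [-0.02  -0.004  1.015] twist z 0.0022
```

View pics/s1c.png

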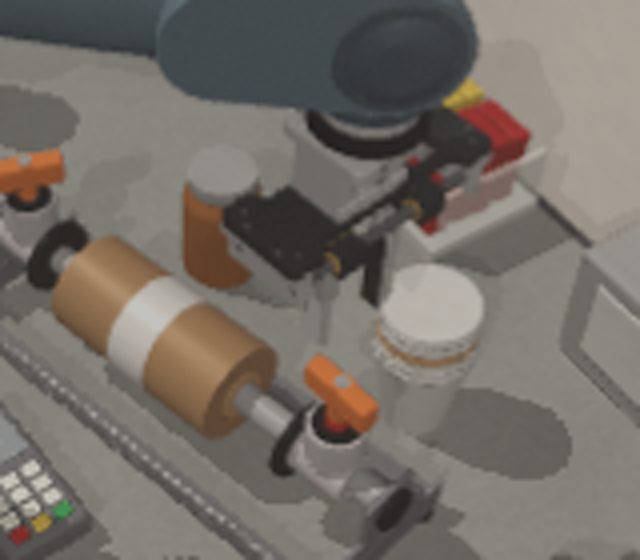

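The open gripper is over the loose knob (crop 340,385), one finger on each side of the bar, and clear of the cups. Next I descend and grip.

```bash
python3 -m crank '[{"delta_pos":[-0.02,0,0.3],"twist":[0,0,0.002],"grip":0},{"delta_pos":[-0.02,0,0.6],"twist":[0,0,0.002],"grip":0},{"delta_pos":[-0.02,0,0.8],"twist":[0,0,0.002],"grip":0},{"delta_pos":[-0.02,0,1.0],"twist":[0,0,0.002],"grip":0},{"delta_pos":[-0.02,0,1.0],"twist":[0,0,0.002],"grip":0},{"delta_pos":[-0.02,0,1.0],"twist":[0,0,0.002],"grip":-0.4},{"delta_pos":[-0.02,0,1.0],"twist":[0,0,0.002],"grip":-0.7},{"delta_pos":[-0.02,0,1.0],"twist":[0,0,0.002],"grip":-1},{"delta_pos":[-0.02,0,1.0],"twist":[0,0,0.002],"grip":-1},{"delta_pos":[-0.02,0,1.0],"twist":[0,0,0.002],"grip":-1},{"delta_pos":[-0.02,0,1.0],"twist":[0,0,0.002],"grip":-1},{"delta_pos":[-0.02,0,1.0],"twist":[0,0,0.002],"grip":-1}]' 40
python3 - <<'E'
from h import *
s=manip.state(); p=np.array(s['tcp_pos']); go(p+.08*np.array([-.236,.972,0])); print(s['torque'])
E
```

```text
clock: 4.23
tcp_pos: [0.5613, -0.1612, 0.1523]
eef_rot: [[-0.135, 0.991, 0.008], [0.991, 0.135, -0.001], [-0.002, 0.007, -1.0]]
force: [7.1, 0.3, -1.5]
width: 0.192
grasp_force: 40.0
t 4.2333 tcp [ 0.5613 -0.1612  0.1523] psi 7.76 q [-0.47  0.14  1.78  0.    1.21 -0.61] F [ 7.1  0.3 -1.5] w 0.192 gf 39.99367296695709
delta [ 0.796 -0.082 -0.002] twist z None
[ 0.14706809 -1.161727   -0.06227276]
```

```bash
python3 -m crank '[{"delta_pos":[0.0,0.03,0],"twist":[0,0,0],"grip":-1},{"delta_pos":[0.1,0.02,0],"twist":[0,0,0],"grip":-1},{"delta_pos":[0.2,0.01,0],"twist":[0,0,0],"grip":-1},{"delta_pos":[0.3,0,0],"twist":[0,0,0],"grip":-1},{"delta_pos":[0.4,-0.01,0],"twist":[0,0,0],"grip":-1},{"delta_pos":[0.5,-0.02,0],"twist":[0,0,0],"grip":-1},{"delta_pos":[0.6,-0.03,0],"twist":[0,0,0],"grip":-1},{"delta_pos":[0.7,-0.04,0],"twist":[0,0,0],"grip":-1},{"delta_pos":[0.8,-0.05,0],"twist":[0,0,0],"grip":-1},{"delta_pos":[0.8,-0.05,0],"twist":[0,0,0],"grip":-1},{"delta_pos":[0.8,-0.05,0],"twist":[0,0,0],"grip":-1}]' 
python3 - <<'E'
from h import *
s=manip.state(); p=np.array(s['tcp_pos']); go(p+.01*np.array([-.236,.972,0])); print(s['torque'])
E
```

```text
clock: 5.15
tcp_pos: [0.542, -0.0806, 0.1501]
eef_rot: [[-0.136, 0.991, -0.002], [0.991, 0.136, 0.002], [0.003, -0.001, -1.0]]
force: [-3.7, 0.7, 4.0]
width: 0.19
grasp_force: 40.0
t 5.15 tcp [ 0.542  -0.0806  0.1501] psi 7.84 q [-0.36  0.07  1.86  0.    1.21 -0.49] F [-3.7  0.7  4. ] w 0.19 gf 39.9960333108902
delta [ 0.1  -0.01  0.  ] twist z None
[ 0.07175483  0.8048688  -0.01814612]
```

```bash
for k in 1; do python3 -m crank '[{"delta_pos":[0.03,-0.015,0],"twist":[0,0,0],"grip":-1},{"delta_pos":[0.06,-0.02,0],"twist":[0,0,0],"grip":-1},{"delta_pos":[0.08,-0.02,0],"twist":[0,0,0],"grip":-1},{"delta_pos":[0.08,-0.02,0],"twist":[0,0,0],"grip":-1},{"delta_pos":[0.08,-0.02,0],"twist":[0,0,0],"grip":-1}]'; done; 
python3 -m crank '[{"delta_pos":[0.02,-0.002,0],"twist":[0,0,0],"grip":-1},{"delta_pos":[0.03,-0.003,0],"twist":[0,0,0],"grip":-1},{"delta_pos":[0.03,-0.003,0],"twist":[0,0,0],"grip":-1},{"delta_pos":[0.03,-0.003,0],"twist":[0,0,0],"grip":-1}]'
```

```text
clock: 5.57
tcp_pos: [0.5404, -0.0747, 0.1508]
eef_rot: [[-0.135, 0.991, 0.002], [0.991, 0.135, 0.0], [0.0, 0.002, -1.0]]
force: [2.5, -0.3, 4.2]
width: 0.188
grasp_force: 40.0
clock: 5.9
tcp_pos: [0.5397, -0.0719, 0.1508]
eef_rot: [[-0.135, 0.991, 0.002], [0.991, 0.135, -0.0], [-0.0, 0.002, -1.0]]
force: [4.1, -1.2, 3.2]
width: 0.187
grasp_force: 40.0
```

```bash

python3 -m crank '[{"delta_pos":[0.02,0.01,0],"twist":[0,0,0],"grip":-1},{"delta_pos":[0.03,0.01,0],"twist":[0,0,0],"grip":-1},{"delta_pos":[0.03,0.01,0],"twist":[0,0,0],"grip":-1},{"delta_pos":[0.03,0.01,0],"twist":[0,0,0],"grip":-1}]'
python3 -m crank '[{"delta_pos":[0.02,-0.002,0],"twist":[0,0,0],"grip":-1},{"delta_pos":[0.03,-0.003,0],"twist":[0,0,0],"grip":-1},{"delta_pos":[0.03,-0.003,0],"twist":[0,0,0],"grip":-1},{"delta_pos":[0.03,-0.003,0],"twist":[0,0,0],"grip":-1}]'

```

```text
clock: 6.23
tcp_pos: [0.5393, -0.0695, 0.1504]
eef_rot: [[-0.136, 0.991, -0.001], [0.991, 0.136, -0.002], [-0.002, -0.001, -1.0]]
force: [0.8, -5.2, 4.0]
width: 0.19
grasp_force: 40.0
clock: 6.57
tcp_pos: [0.5392, -0.0688, 0.151]
eef_rot: [[-0.136, 0.991, 0.001], [0.991, 0.136, -0.007], [-0.007, -0.0, -1.0]]
force: [1.0, -10.7, 3.1]
width: 0.184
grasp_force: 40.0
```

```bash
python3 -m crank '[{"delta_pos":[0.02,-0.002,0],"twist":[0,0,0],"grip":-1},{"delta_pos":[0.03,-0.003,0],"twist":[0,0,0],"grip":-1},{"delta_pos":[0.03,-0.003,0],"twist":[0,0,0],"grip":-1},{"delta_pos":[0.03,-0.003,0],"twist":[0,0,0],"grip":-1}]'
python3 - <<'E'
from h import *
go([.5,0,.15]); grab('side','s2'); grab('top','t2')
a=cv2.resize(cv2.imread('pics/s2.png')[140:270,260:400],None,fx=4,fy=4,interpolation=2)
cv2.imwrite('pics/s2c.png',a)
E
```

```text
clock: 6.9
tcp_pos: [0.5391, -0.0682, 0.1516]
eef_rot: [[-0.136, 0.991, 0.002], [0.991, 0.136, -0.012], [-0.012, 0.001, -1.0]]
force: [1.7, -18.5, 2.7]
width: 0.184
grasp_force: 40.0
t 6.9 tcp [ 0.5391 -0.0682  0.1516] psi 7.79 q [-0.33  0.05  1.88 -0.01  1.21 -0.46] F [  1.7 -18.5   2.7] w 0.184 gf 39.999611377716064
delta [ 0.729 -0.295  0.007] twist z None
```

View pics/s2c.png

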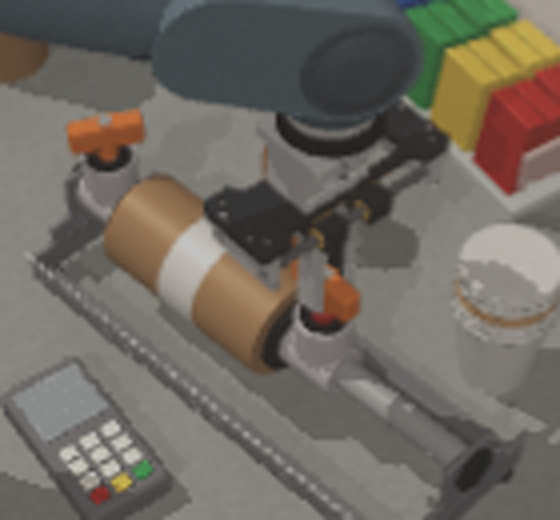

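The roll is tight between both collars, with 18 N of reaction. Now I back off.

```bash
python3 -m crank '[{"delta_pos":[-0.06,0.006,0],"twist":[0,0,0],"grip":-1},{"delta_pos":[-0.12,0.012,0],"twist":[0,0,0],"grip":-1},{"delta_pos":[-0.12,0.012,0],"twist":[0,0,0],"grip":-1},{"delta_pos":[-0.12,0.012,0],"twist":[0,0,0],"grip":-1},{"delta_pos":[-0.12,0.012,0],"twist":[0,0,0],"grip":-1},{"delta_pos":[-0.12,0.012,0],"twist":[0,0,0],"grip":-1}]'; python3 -c "
from h import *
go([.5404,-.0743,.145],7.8); print(manip.state()['torque'])"
```

```text
clock: 7.5
tcp_pos: [0.5406, -0.0745, 0.1502]
eef_rot: [[-0.136, 0.991, -0.001], [0.991, 0.136, -0.0], [-0.0, -0.001, -1.0]]
force: [-1.8, -1.9, 4.1]
width: 0.188
grasp_force: 40.0
t 7.5 tcp [ 0.5406 -0.0745  0.1502] psi 7.8 q [-0.34  0.06  1.87 -0.    1.21 -0.48] F [-1.8 -1.9  4.1] w 0.188 gf 40.00029981136322
delta [ 0.002 -0.001  0.052] twist z 0.0
[-0.54826974  0.2510627  -0.05069789]
```

```bash
python3 -m crank '[{"delta_pos":[0,0,0.04],"twist":[0,0,0],"grip":-1},{"delta_pos":[0,0,0.08],"twist":[0,0,0],"grip":-1},{"delta_pos":[0,0,0.08],"twist":[0,0,0],"grip":-1},{"delta_pos":[0,0,0.08],"twist":[0,0,0],"grip":-1}]' 55; python3 -c "
from h import *
go([.5404,-.0743,.145],7.8); print(manip.state()['torque'])"
```

```text
clock: 7.83
tcp_pos: [0.5408, -0.0746, 0.1451]
eef_rot: [[-0.136, 0.991, -0.002], [0.991, 0.136, -0.001], [-0.0, -0.002, -1.0]]
force: [-8.7, -0.1, 18.8]
width: 0.189
grasp_force: 55.0
t 7.8333 tcp [ 0.5408 -0.0746  0.1451] psi 7.82 q [-0.34  0.07  1.87 -0.    1.2  -0.48] F [-8.7 -0.1 18.8] w 0.189 gf 55.00721454620361
delta [ 0.004 -0.004  0.001] twist z 0.0001
[-0.11811655  1.81043318 -0.07903422]
```

```bash
python3 -m crank '[{"delta_pos":[0,-0.02,0],"twist":[0,0,0.03],"grip":-1},{"delta_pos":[0,-0.02,0],"twist":[0,0,0.06],"grip":-1},{"delta_pos":[0,-0.02,0],"twist":[0,0,0.09],"grip":-1},{"delta_pos":[0,-0.02,0],"twist":[0,0,0.12],"grip":-1},{"delta_pos":[0,-0.02,0],"twist":[0,0,0.15],"grip":-1},{"delta_pos":[0,-0.02,0],"twist":[0,0,0.18],"grip":-1},{"delta_pos":[0,-0.02,0],"twist":[0,0,0.21],"grip":-1},{"delta_pos":[0,-0.02,0],"twist":[0,0,0.24],"grip":-1},{"delta_pos":[0,-0.02,0],"twist":[0,0,0.27],"grip":-1},{"delta_pos":[0,-0.02,0],"twist":[0,0,0.3],"grip":-1},{"delta_pos":[0,-0.02,0],"twist":[0,0,0.3],"grip":-1}]'; python3 -c "
from h import *
go([.5404,-.0743,.145],7.8-54); print(manip.state()['torque'])"
```

```text
clock: 8.75
tcp_pos: [0.5397, -0.0743, 0.1451]
eef_rot: [[0.724, 0.69, 0.001], [0.69, -0.724, 0.001], [0.001, 0.0, -1.0]]
force: [-4.5, 0.7, 16.8]
width: 0.186
grasp_force: 55.0
t 8.75 tcp [ 0.5397 -0.0743  0.1451] psi -46.37 q [-0.35  0.06  1.88  0.    1.2   0.46] F [-4.5  0.7 16.8] w 0.186 gf 55.00727891921997
delta [0.005 0.005 0.001] twist z -0.0009
[ 0.29438306  1.27268693 -0.07276307]
```

```bash
python3 -m crank '[{"delta_pos":[0,0,-0.02],"twist":[0,0,0.03],"grip":-1},{"delta_pos":[0,0,-0.02],"twist":[0,0,0.06],"grip":-1},{"delta_pos":[0,0,-0.02],"twist":[0,0,0.09],"grip":-1},{"delta_pos":[0,0,-0.02],"twist":[0,0,0.11],"grip":-1},{"delta_pos":[0,0,-0.02],"twist":[0,0,0.11],"grip":-1}]'; python3 -m crank '[{"delta_pos":[0,0,0],"twist":[0,0,0],"grip":-0.4},{"delta_pos":[0,0,0],"twist":[0,0,0],"grip":-0.4},{"delta_pos":[0,0,0],"twist":[0,0,0],"grip":-0.4},{"delta_pos":[0,0,0],"twist":[0,0,0],"grip":-0.4}]'; python3 - <<'E'
from h import *
go([.5404,-.0743,.145],13.67-85); grab('side','s3')
cv2.imwrite('pics/s3c.png',cv2.resize(cv2.imread('pics/s3.png')[150:250,260:380],None,fx=6,fy=6,interpolation=2))
E
```

```text
clock: 9.17
tcp_pos: [0.5394, -0.074, 0.145]
eef_rot: [[0.914, 0.405, 0.001], [0.405, -0.914, 0.001], [0.001, -0.001, -1.0]]
force: [0.8, 0.2, 6.3]
width: 0.185
grasp_force: 55.0
clock: 9.5
tcp_pos: [0.5383, -0.0744, 0.1435]
eef_rot: [[0.914, 0.407, -0.002], [0.407, -0.914, 0.001], [-0.001, -0.001, -1.0]]
force: [-0.0, -0.2, 0.7]
width: 0.298
grasp_force: 0.0
t 9.5 tcp [ 0.5383 -0.0744  0.1435] psi -66.01 q [-0.35  0.06  1.88  0.    1.2   0.81] F [-0.  -0.2  0.7] w 0.298 gf 0.0
delta [ 0.019  0.007 -0.015] twist z 0.0295
```

View pics/s3c.png

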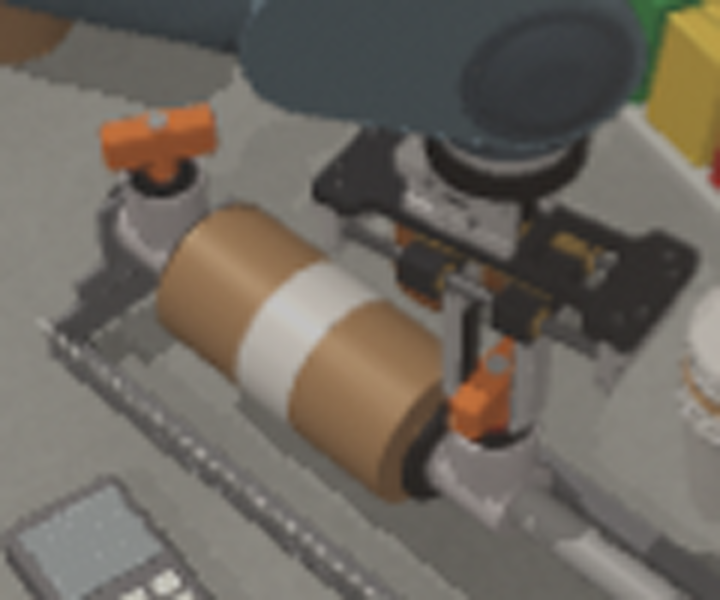

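The knob has stayed down with the ring hidden (crop 488,430) and its bar is almost across the rod, so the thread has caught. I'll regrip here, where the pads fix the collar along the rod, and re-check the contact point.

```bash
python3 -m crank '[{"delta_pos":[0,0,0],"twist":[0,0,0],"grip":-1},{"delta_pos":[0,0,0],"twist":[0,0,0],"grip":-1},{"delta_pos":[0,0,0],"twist":[0,0,0],"grip":-1},{"delta_pos":[0,0,0],"twist":[0,0,0],"grip":-1}]' 40;  python3 -m crank '[{"delta_pos":[0.005,-0.02,0],"twist":[0,0,0],"grip":-1},{"delta_pos":[0.005,-0.03,0],"twist":[0,0,0],"grip":-1},{"delta_pos":[0.005,-0.03,0],"twist":[0,0,0],"grip":-1},{"delta_pos":[0.005,-0.03,0],"twist":[0,0,0],"grip":-1}]';  python3 -m crank '[{"delta_pos":[0.004,-0.02,0],"twist":[0,0,0],"grip":-1},{"delta_pos":[0.004,-0.02,0],"twist":[0,0,0],"grip":-1},{"delta_pos":[0.004,-0.02,0],"twist":[0,0,0],"grip":-1},{"delta_pos":[0.004,-0.02,0],"twist":[0,0,0],"grip":-1}]'; python3 -m crank '[{"delta_pos":[0.004,-0.02,0],"twist":[0,0,0],"grip":-1},{"delta_pos":[0.004,-0.02,0],"twist":[0,0,0],"grip":-1},{"delta_pos":[0.004,-0.02,0],"twist":[0,0,0],"grip":-1},{"delta_pos":[0.004,-0.02,0],"twist":[0,0,0],"grip":-1}]'
```

```text
clock: 9.88
tcp_pos: [0.5388, -0.0746, 0.1442]
eef_rot: [[0.914, 0.406, -0.001], [0.406, -0.914, 0.001], [-0.0, -0.001, -1.0]]
force: [0.2, 0.5, -0.6]
width: 0.187
grasp_force: 40.0
clock: 10.22
tcp_pos: [0.5383, -0.0726, 0.1442]
eef_rot: [[0.914, 0.406, 0.0], [0.406, -0.914, -0.001], [-0.0, 0.001, -1.0]]
force: [0.6, -5.1, -3.5]
width: 0.19
grasp_force: 40.0
clock: 10.55
tcp_pos: [0.5376, -0.0698, 0.1442]
eef_rot: [[0.914, 0.406, -0.001], [0.406, -0.914, 0.0], [-0.0, -0.0, -1.0]]
force: [0.3, -1.8, -3.3]
width: 0.189
grasp_force: 40.0
clock: 10.88
tcp_pos: [0.5375, -0.0692, 0.1443]
eef_rot: [[0.914, 0.406, 0.0], [0.406, -0.914, -0.003], [-0.001, 0.003, -1.0]]
force: [1.7, -8.4, -5.5]
width: 0.19
grasp_force: 40.0
```

```bash
python3 -m crank '[{"delta_pos":[-0.007,0.04,0],"twist":[0,0,0],"grip":-1},{"delta_pos":[-0.013,0.074,0],"twist":[0,0,0],"grip":-1},{"delta_pos":[-0.013,0.074,0],"twist":[0,0,0],"grip":-1},{"delta_pos":[-0.013,0.074,0],"twist":[0,0,0],"grip":-1},{"delta_pos":[-0.013,0.074,0],"twist":[0,0,0],"grip":-1},{"delta_pos":[-0.013,0.074,0],"twist":[0,0,0],"grip":-1}]' 55
```

```text
clock: 11.38
tcp_pos: [0.5389, -0.0748, 0.1442]
eef_rot: [[0.914, 0.407, -0.001], [0.407, -0.914, 0.001], [-0.001, -0.001, -1.0]]
force: [-1.5, 3.2, -2.0]
width: 0.185
grasp_force: 55.0
```

Play is about 5.4 mm. Now I turn it home.

```bash
python3 -m crank '[{"delta_pos":[0,0,0.01],"twist":[0,0,0.03],"grip":-1},{"delta_pos":[0,0,0.01],"twist":[0,0,0.06],"grip":-1},{"delta_pos":[0,0,0.01],"twist":[0,0,0.09],"grip":-1},{"delta_pos":[0,0,0.01],"twist":[0,0,0.12],"grip":-1},{"delta_pos":[0,0,0.01],"twist":[0,0,0.15],"grip":-1},{"delta_pos":[0,0,0.01],"twist":[0,0,0.18],"grip":-1},{"delta_pos":[0,0,0.01],"twist":[0,0,0.21],"grip":-1},{"delta_pos":[0,0,0.01],"twist":[0,0,0.23],"grip":-1},{"delta_pos":[0,0,0.01],"twist":[0,0,0.24],"grip":-1},{"delta_pos":[0,0,0.01],"twist":[0,0,0.24],"grip":-1},{"delta_pos":[0,0,0.01],"twist":[0,0,0.24],"grip":-1}]'; python3 -c "
from h import *
go([.5404,-.0743,.145],0); print(manip.state()['torque'])"
```

```text
clock: 12.3
tcp_pos: [0.5393, -0.0759, 0.1437]
eef_rot: [[0.945, -0.327, 0.0], [-0.327, -0.945, -0.002], [0.001, 0.002, -1.0]]
force: [-1.6, -1.6, -0.3]
width: 0.186
grasp_force: 55.4
t 12.3 tcp [ 0.5393 -0.0759  0.1437] psi -109.08 q [-0.35  0.06  1.88 -0.    1.2   1.56] F [-1.6 -1.6 -0.3] w 0.186 gf 55.3866970539093
delta [ 0.005 -0.019 -0.013] twist z -0.606
[-0.26138453  0.54349101  0.73579021]
```

The torque is 0.74 N m, so the knob is at its end stop. I release and lift.

```bash
python3 -m crank '[{"delta_pos":[0,0,0],"twist":[0,0,0],"grip":-0.2},{"delta_pos":[0,0,0],"twist":[0,0,0],"grip":-0.2},{"delta_pos":[0,0,0],"twist":[0,0,0],"grip":-0.2},{"delta_pos":[0,0,0],"twist":[0,0,0],"grip":-0.2},{"delta_pos":[0,0,-0.3],"twist":[0,0,0],"grip":-0.2},{"delta_pos":[0,0,-0.6],"twist":[0,0,0],"grip":-0.2},{"delta_pos":[0,0,-1],"twist":[0,0,0],"grip":-0.2},{"delta_pos":[0,0,-1],"twist":[0,0,0],"grip":-0.2},{"delta_pos":[0,0,-1],"twist":[0,0,0],"grip":-0.2}]'
python3 -m crank '[{"delta_pos":[-1,1,-0.5],"twist":[0,0,0],"grip":-0.2},{"delta_pos":[-1,1,-0.5],"twist":[0,0,0],"grip":-0.2},{"delta_pos":[-1,1,-0.5],"twist":[0,0,0],"grip":-0.2},{"delta_pos":[-1,1,-0.5],"twist":[0,0,0],"grip":-0.2},{"delta_pos":[-1,1,-0.5],"twist":[0,0,0],"grip":-0.2},{"delta_pos":[-1,1,-0.5],"twist":[0,0,0],"grip":-0.2}]'
python3 - <<'E'
from h import *
grab('side','s4'); grab('top','t4')
a=cv2.resize(cv2.imread('pics/s4.png')[150:250,260:380],None,fx=5,fy=5,interpolation=2)
b=cv2.resize(cv2.imread('pics/t4.png')[165:255,260:410],None,fx=4,fy=4,interpolation=2)
cv2.imwrite('pics/s4c.png',a); cv2.imwrite('pics/t4c.png',b)
E
```

```text
clock: 13.05
tcp_pos: [0.541, -0.0757, 0.2467]
eef_rot: [[0.944, -0.329, 0.006], [-0.329, -0.944, -0.002], [0.007, -0.0, -1.0]]
force: [0.0, -0.9, -1.0]
width: 0.401
grasp_force: 0.0
clock: 13.55
tcp_pos: [0.4114, -0.137, 0.2927]
eef_rot: [[0.944, -0.331, 0.0], [-0.331, -0.944, 0.0], [0.0, -0.0, -1.0]]
force: [0.5, 0.8, -0.4]
width: 0.397
grasp_force: 0.0
```

View pics/s4c.png

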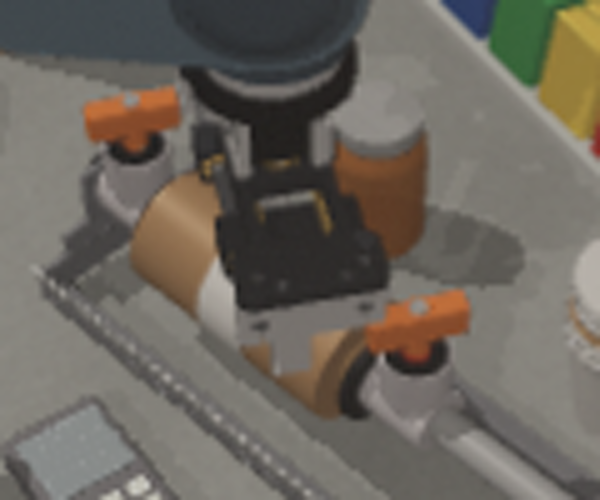

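View pics/t4c.png

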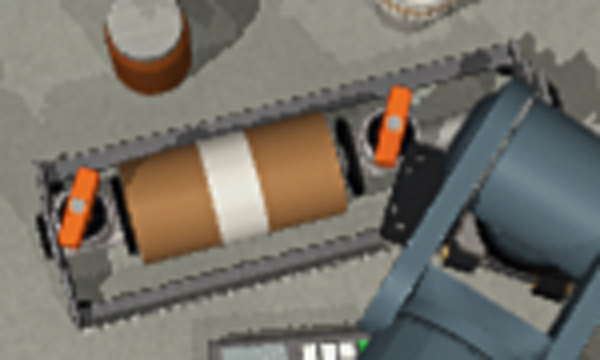

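Both bars are parallel, with their caps at top-crop pixels (394,123) and (77,206). The knob is home, and I'll check the knob spacing numerically (it should be 252 mm plus the play).

```bash
python3 - <<'E'
from h import *
for n,f,bx in(('top','t4',((272,288,203,230),(350,366,184,210))),('side','s4',((274,300,166,184),(330,358,206,228)))):
    p=cv2.cvtColor(cv2.imread(f'pics/{f}.png'),cv2.COLOR_BGR2HSV);C=[]
    for x0,x1,y0,y1 in bx:
        m=((p[...,0]<14)&(p[...,1]>150)&(p[...,2]>110)); v,u=np.nonzero(m[y0:y1,x0:x1]); P=np.array([wz(n,a+x0,b+y0,.17)[:2] for a,b in zip(u,v)]); C.append(P.mean(0)); print(len(P))
    d=C[0]-C[1]; print(n,C,'play est',1000*(d@[-.236,.972])-252)
print(manip.state()['force'])
E
```

```text
107
101
top [array([0.47763394, 0.1770762 ]), array([ 0.53851226, -0.07424483])] play est 6.6513274707274945
137
152
side [array([0.47211043, 0.16264535]), array([ 0.53327784, -0.08789742])] play est 5.963083610571687
[ 1.39553192  0.56525689 -0.34311866]
```

The play is about 6 mm, in the middle of the window, so I hand the job in.

```bash
python3 -c "
from station import manip
print(manip.job_done())"
```

```text
the job is handed in; nothing more can be done
None
```

The job is handed in: the loose collar is locked with its knob at the end stop and about 6 mm of roll play by camera, the arm is clear, and I saw nothing else shifted (no verdict was returned).

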